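# Load and lock the covered tin carousel

## Task

Put the small green paste tins that stand together on the worktop, to the right of the covered tin carousel, into it, one upright in each well, through its open front; to bring the next empty well to the opening, lift the spring index knob on top, swing it round and let its pin drop fully into the next hole. When all of them are in, index the carousel to the stop where the lug on its rim stands in the fork, with the index pin dropped in its hole, and push the headed locking pin from its parking block down through fork and lug until the head rests on the fork. Leave the beans tin and the jam jar where they are.

Things in the scene. Friction and masses are not known exactly. Their poses are not given: they have to be found in the camera images.
- carousel: the covered tin carousel, its fixed stand: wood, steel and white laminate, about 390 mm across, 175 mm tall. Origin: on the wheel's vertical axis, at worktop height; -x points out of the open front, roughly to the robot; +y to the left as seen from the robot; z up. Fork at the right of the opening, parking block at the left
- wheel (a joint): wheel angle about the vertical axis, rad, positive counter-clockwise from above, no end stops. 0 (and whole turns) = lug in the fork, bay0 at the opening; stops every 1.571 rad (bay k at the opening at -k x 1.571). Starts between two stops. Turns easily (about 0.1 N m) with the index pin lifted; a pin in a hole blocks it (0.02 rad of play)
- index_pin (a joint): lift of the spring index pin, m: 0 = fully down in a hole; about 0.012 = resting on the index plate between holes; at most 0.022 lifted. The spring presses it down with about 4 N, 7 N when lifted. It sits at the end of the arm that turns with the wheel
- knob (a point): black index knob on the pin: upright, round, 26 mm in diameter, 30 mm tall, 46 mm from the wheel's axis; spins freely on its stem, so the fingers may keep their direction while swinging it. Point: on its axis, 9 mm below its top (166 mm above the worktop, pin down); grip here from above. The arm is 23 mm below the point. Wheel at 0: knob over the hole at 225 degrees
- index_plate (a point): centre of the top of the square aluminium index plate (100 mm, square with the carousel), on the wheel's axis, 132 mm above the worktop. Four index holes on a circle of 46 mm radius, at 45, 135, 225 and 315 degrees, counted from the carousel's +x axis towards its +y
- opening (a point): place of the loading well at the open front, a fixed point of the stand: 100 mm in front of the axis, at the height of the wheel's deck (38 mm above the worktop). A flat white roof (118 to 126 mm above the worktop) covers all from 30 mm in front of the axis backwards, so only the well here can be loaded, from above
- bay0 (a point): centre of the floor of well 0 of the wheel: a white cup open at the top, 63 mm wide inside, 32 mm tall above the deck, its mouth flared to 72 mm inside, 78 mm outside; 100 mm from the axis. At a stop one of the four wells lies at the opening
- bay1 (a point): centre of the floor of well 1 of the wheel: a white cup open at the top, 63 mm wide inside, 32 mm tall above the deck, its mouth flared to 72 mm inside, 78 mm outside; 100 mm from the axis. At a stop one of the four wells lies at the opening
- bay2 (a point): centre of the floor of well 2 of the wheel: a white cup open at the top, 63 mm wide inside, 32 mm tall above the deck, its mouth flared to 72 mm inside, 78 mm outside; 100 mm from the axis. At a stop one of the four wells lies at the opening
- bay3 (a point): centre of the floor of well 3 of the wheel: a white cup open at the top, 63 mm wide inside, 32 mm tall above the deck, its mouth flared to 72 mm inside, 78 mm outside; 100 mm from the axis. At a stop one of the four wells lies at the opening
- lug_hole (a point): upper mouth of the 16 mm hole in the steel lug on the wheel's rim, 155 mm from the axis, 37 mm above the worktop; the lug is 34 mm square and 10 mm thick
- fork_hole (a point): upper mouth of the 16 mm hole in the upper tine of the steel fork on the stand, 50 mm above the worktop, 155 mm from the axis at 225 degrees (counted as for the index plate), hole vertical. Tines 34 mm square, 8 mm thick; the lower tine is at 12 to 20 mm, the lug passes between them
- parking_hole (a point): upper mouth of the 16 mm through hole in the wooden parking block (34 mm square, top 52 mm above the worktop) where the locking pin stands at the start
- lock_pin: the headed steel locking pin, upright in the parking block at the start. Origin: centre of the underside of its head; z up along the pin. Head: round, 26 mm in diameter, 28 mm tall, above the origin. Shaft: 12 mm in diameter, reaching 42 mm below the origin, its last 8 mm tapered to 6 mm
- tin_1: small green paste tin, round, 57 mm in diameter, 72 mm tall (all of them are alike). Origin: centre of its underside; z up. Stands on the worktop to the right of the carousel at the start, or is absent
- tin_2: small green paste tin, round, 57 mm in diameter, 72 mm tall (all of them are alike). Origin: centre of its underside; z up. Stands on the worktop to the right of the carousel at the start, or is absent
- tin_3: small green paste tin, round, 57 mm in diameter, 72 mm tall (all of them are alike). Origin: centre of its underside; z up. Stands on the worktop to the right of the carousel at the start, or is absent
- tin_4: small green paste tin, round, 57 mm in diameter, 72 mm tall (all of them are alike). Origin: centre of its underside; z up. Stands on the worktop to the right of the carousel at the start, or is absent
- tin_beans_half: a low red tin of beans, wider than the paste tins, 75 mm in diameter, 58 mm tall, to be left alone. Origin: centre of its underside
- jam_jar: jam jar with a green lid, 66 mm in diameter, 99 mm tall, to be left alone. Origin: centre of its underside

How it is judged:
On the way, in this order (a step that is already met when the one before it is completed fails the run):
1. the index pin has dropped into a hole of the index plate (value of joint index_pin below 0.003 m), for 0.2 s.
2. every paste tin stands in a well and the wheel is at the stop where the lug stands in the fork, index pin in its hole (((horizontal distance between tin_1 and bay0 below 0.01 m and z of tin_1 in the frame of bay0 between -0.006 and 0.006 m and angle between tin_1's own z axis and vertical below 0.15 rad) or (horizontal distance between tin_1 and bay1 below 0.01 m and z of tin_1 in the frame of bay1 between -0.006 and 0.006 m and angle between tin_1's own z axis and vertical below 0.15 rad) or (horizontal distance between tin_1 and bay2 below 0.01 m and z of tin_1 in the frame of bay2 between -0.006 and 0.006 m and angle between tin_1's own z axis and vertical below 0.15 rad) or (horizontal distance between tin_1 and bay3 below 0.01 m and z of tin_1 in the frame of bay3 between -0.006 and 0.006 m and angle between tin_1's own z axis and vertical below 0.15 rad)) and ((horizontal distance between tin_2 and bay0 below 0.01 m and z of tin_2 in the frame of bay0 between -0.006 and 0.006 m and angle between tin_2's own z axis and vertical below 0.15 rad) or (horizontal distance between tin_2 and bay1 below 0.01 m and z of tin_2 in the frame of bay1 between -0.006 and 0.006 m and angle between tin_2's own z axis and vertical below 0.15 rad) or (horizontal distance between tin_2 and bay2 below 0.01 m and z of tin_2 in the frame of bay2 between -0.006 and 0.006 m and angle between tin_2's own z axis and vertical below 0.15 rad) or (horizontal distance between tin_2 and bay3 below 0.01 m and z of tin_2 in the frame of bay3 between -0.006 and 0.006 m and angle between tin_2's own z axis and vertical below 0.15 rad)) and ((horizontal distance between tin_3 and bay0 below 0.01 m and z of tin_3 in the frame of bay0 between -0.006 and 0.006 m and angle between tin_3's own z axis and vertical below 0.15 rad) or (horizontal distance between tin_3 and bay1 below 0.01 m and z of tin_3 in the frame of bay1 between -0.006 and 0.006 m and angle between tin_3's own z axis and vertical below 0.15 rad) or (horizontal distance between tin_3 and bay2 below 0.01 m and z of tin_3 in the frame of bay2 between -0.006 and 0.006 m and angle between tin_3's own z axis and vertical below 0.15 rad) or (horizontal distance between tin_3 and bay3 below 0.01 m and z of tin_3 in the frame of bay3 between -0.006 and 0.006 m and angle between tin_3's own z axis and vertical below 0.15 rad)) and ((horizontal distance between tin_4 and bay0 below 0.01 m and z of tin_4 in the frame of bay0 between -0.006 and 0.006 m and angle between tin_4's own z axis and vertical below 0.15 rad) or (horizontal distance between tin_4 and bay1 below 0.01 m and z of tin_4 in the frame of bay1 between -0.006 and 0.006 m and angle between tin_4's own z axis and vertical below 0.15 rad) or (horizontal distance between tin_4 and bay2 below 0.01 m and z of tin_4 in the frame of bay2 between -0.006 and 0.006 m and angle between tin_4's own z axis and vertical below 0.15 rad) or (horizontal distance between tin_4 and bay3 below 0.01 m and z of tin_4 in the frame of bay3 between -0.006 and 0.006 m and angle between tin_4's own z axis and vertical below 0.15 rad)) and value of joint index_pin below 0.003 m and horizontal distance between lug_hole and fork_hole below 0.006 m), for 0.2 s.
3. the locking pin is seated through fork and lug (horizontal distance between lock_pin and fork_hole below 0.005 m and z of lock_pin in the frame of fork_hole between -0.003 and 0.003 m and angle between lock_pin's own z axis and vertical below 0.12 rad), for 0.2 s.
At the end, for the whole second after the job is handed in: All paste tins present stand upright (0.15 rad) on a well's floor, within 10 mm of its centre; index pin within 3 mm of fully down in a hole, lug hole within 6 mm of the fork hole; locking pin through both, upright, at rest, head within 3 mm of the fork's top, 5 mm of its axis (all of step 2 and all of step 3 and linear speed of lock_pin below 0.02 m/s); the robot touches nothing.
It fails at once if the beans tin or the jam jar is moved by more than 4 cm (distance of any of tin_beans_half, jam_jar from where it was at the start of the episode above 0.04 m).
Of tin_1, tin_2, tin_3, tin_4 only 3 to 4 are there at a start; the rules pass over those that are not, and their reading is None.
At some moment in a run one of tin_1, tin_2, tin_3, tin_4 may be knocked a few centimetres aside while the robot is not near it.
It also fails if it takes over 210 s, if anything falls off the work surface, if the arm or the gripper's body presses on something with over 40 N, if the wrist force passes 120 N, or if a joint passes its speed limit or range.

## Robot

A 6-joint arm with a two-finger parallel gripper is mounted at the origin on a cart in front of the work surface, level with it; the furniture and walls round the work are solid. World frame = base frame: x ahead of the robot, y to its left, z up, the work surface at z = 0. Lengths are in m, angles in rad, forces in N, time in s.
With the tool pointing down it reaches from about 0.25 to 0.775 m from the base axis. Payload 4 kg.
Tool frame: the origin (TCP) lies at the very end of the fingers, on their centre line; the grasp point (between the pads) lies 19 mm behind it (robot.tcp_to_grasp is the distance from the TCP to the grasp point, in m); z points along the fingers, y is the line along which they close (so a half turn about z gives the same grasp; the last joint's range is limited). The gripper opens to 94 mm and grips with 3 to 60 N. Pads are 16 mm wide; open, the fingers measure 119 mm over their backs; the gripper's body (75 mm by 177 mm) begins 78 mm behind the grasp point.
Start: joints at [-1.38, 0.087, 1.371, -0, 1.684, -0.103], TCP at [0.159, -0.526, 0.206] pointing down, gripper open.
Joint ranges: [-3.1, 3.1], [-0.76, 2.03], [0.27, 2.55], [-1.08, 4.22], [0.17, 2.65], [-2.57, 2.57]. Speed limits (rad/s): [2.79, 2.79, 3.14, 3.14, 3.14, 3.14].

## Interface

Orientations are given as [roll, pitch, yaw] about the fixed x, y, z axes, in that order (R = Rz(yaw) Ry(pitch) Rx(roll)).
In Python, from bench import robot gives the robot as it stands.
- The arm moves only by the tool nudge_tcp, called after "Request:" as name(argument=value, ...) on one line, values as JSON. Schema: {"type":"object","properties":{"steps":{"type":"object","properties":{"motion":{"type":"array","items":{"type":"array","items":{"type":"number"},"minItems":5,"maxItems":5},"minItems":1,"maxItems":20}},"additionalProperties":false,"required":["motion"]},"only":{"type":"string"},"quiet":{"type":"boolean"},"lines":{"type":"string"}},"required":["steps"],"additionalProperties":false}. steps is an object whose key "motion" holds a list of rows, 1 to 20 of them, each of 5 numbers: the finger opening in m, then dx, dy, dz in normalised numbers (1 is 0.3 m), then a turn about the tool's z in normalised numbers (1 is 45 degrees); each row shifts and turns the commanded pose from where the row before left it, along the tool's axes as they then stand; what a row does not reach is not made up. A row lasts 1/12 s, in which the tool goes at most 0.0417 m and 0.125 rad, less where a joint would pass 70% of its speed; a pose out of reach is approached as far as the arm can. The fingers move at their own pace and stop on an object; the grip force is fixed at half the most. Time passes only in rows, so rows that do not move let the fingers close. The tool returns the time, the measured TCP pose, the force, the opening and the grip force at its end. only (a regular expression) keeps the lines of the reply that match it, lines (a string "A,B") keeps lines A to B, and quiet returns only ok. Input that does not fit is refused with a message, and nothing moves.
- robot.get_obs(): the state, without advancing time (a new reading comes with each control period).
- robot.snapshot(name): name is "side" or "top"; returns a dict with "color" (420x560x3 uint8, blue, green, red), "fx", "fy", "cx", "cy" (pixels), "k1" (the pictures are not rectified: a ray, as slopes to the right and down, at radius r is drawn at 1 + k1 r^2 times it, then the intrinsics apply), "extrinsics" (4x4, takes a point from world to camera coordinates). Camera axes: x right, y down, z forward; pixel columns grow to the right and rows downward; lengths in m; the calibration is good to about 2 mm. A picture is of the moment at which its call begins. There is no depth.
- robot.close_job(): hands the job in; it is judged then, once.
The state is a dict: "time": time; "joint_positions": joint angles; "qvel": joint speeds; "joint_torque": joint torques, N m; "tool_pos": TCP position; "ee_rot": TCP orientation; "wrist_force": force on the tool from outside, world axes, zero at the start; "wrist_torque": the same for the moment, N m; "width": finger opening in m; "finger_force": force on a finger pad.
Only numpy, scipy, OpenCV 4.12 (cv2) and the standard library are available. Lean on these libraries where they do the work, as an engineer would, in place of code of your own. Each camera call takes 0.05 s, during which the arm holds its last target. There are 200 camera calls.

## Working session

There is one attempt and no reset: what is moved stays moved. The work goes in short steps, Python scripts to look and compute and a tool call to move; the robot and the scene stay as the last step left them, time stands still between calls to the robot, and variables do not carry over. Pictures are saved under pics/ and viewed, at most 14 in all, crops included, and the job is handed in when it is done.

```bash
ls; mkdir -p pics; python3 - <<'E'
from bench import robot
import cv2
for n in("top","side"):
    s=robot.snapshot(n); cv2.imwrite(f"pics/{n}0.png",s["color"]); print(n,s["fx"],s["fy"],s["cx"],s["cy"],s["k1"],s["extrinsics"])
o=robot.get_obs(); print({k:o[k] for k in("time","tool_pos","ee_rot","width")},robot.tcp_to_grasp)
E
```

```text
bench.py
pics
top 425.5703469371117 425.5703469371117 281.00134845435036 215.20584581108426 -0.030654262027573168 [[ 0.02719668 -0.99914765  0.03105352 -0.2559436 ]
 [-0.99411704 -0.03029173 -0.10398909  0.5591658 ]
 [ 0.10484112 -0.02804268 -0.99409353  1.25651286]
 [ 0.          0.          0.          1.        ]]
side 424.32448743026646 424.32448743026646 277.0124082132185 207.30061775437417 0.019879273949813436 [[-9.82012093e-01 -1.88816146e-01  8.44272753e-04  5.35792106e-01]
 [-6.72442965e-02  3.45545034e-01 -9.35989762e-01  2.32526762e-01]
 [ 1.76438246e-01 -9.19210037e-01 -3.52026211e-01  8.88270444e-01]
 [ 0.00000000e+00  0.00000000e+00  0.00000000e+00  1.00000000e+00]]
{'time': 0.1, 'tool_pos': array([ 0.15918106, -0.52595757,  0.20444654]), 'ee_rot': array([-3.13968910e+00, -1.79501831e-04,  2.93822253e-01]), 'width': 0.09403675531929774} 0.0188
```

View pics/top0.png

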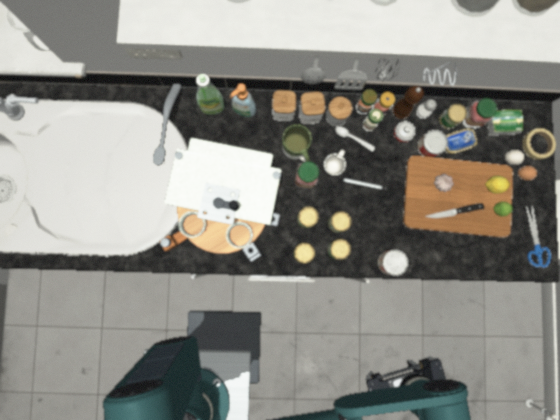

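View pics/side0.png

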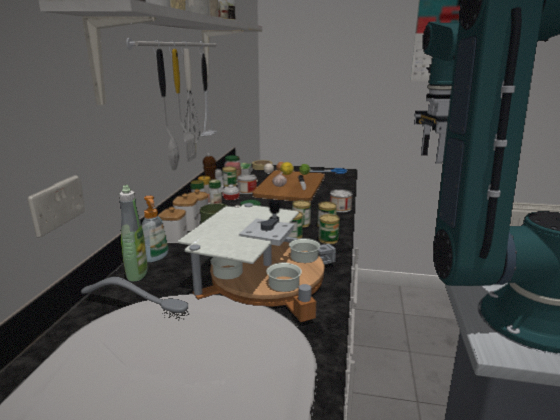

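```bash
cat > h.py <<'E'
import numpy as np, cv2
from bench import robot
def ray(s,u,v):
    p=np.array([[(u-s["cx"])/s["fx"],(v-s["cy"])/s["fy"]]]).ravel(); q=p.copy()
    for _ in range(20): q=p/(1+s["k1"]*(q@q))
    E=s["extrinsics"]; R=E[:3,:3]; t=E[:3,3]
    return -R.T@t, R.T@np.array([q[0],q[1],1])
def onz(s,u,v,z):
    o,d=ray(s,u,v); return o+d*(z-o[2])/d[2]
def proj(s,P):
    E=s["extrinsics"]; c=E[:3,:3]@np.asarray(P,float)+E[:3,3]; q=c[:2]/c[2]; q=q*(1+s["k1"]*(q@q))
    return q*s["fx"]+[s["cx"],s["cy"]]
def tins(s):
    "paste tin lids (gold) centroid at z=.072"
    hsv=cv2.cvtColor(s["color"],cv2.COLOR_BGR2HSV)
    m=cv2.inRange(hsv,(15,60,120),(32,200,255)); m=cv2.morphologyEx(m,cv2.MORPH_OPEN,np.ones((3,3)))
    n,l,st,c=cv2.connectedComponentsWithStats(m)
    return [(c[i].round(1),st[i,4],st[i,2:4],onz(s,*c[i],.072)[:2].round(4)) for i in range(1,n) if st[i,4]>120]
E
python3 - <<'E'
from h import *
s=robot.snapshot("top")
for t in tins(s): print(*t)
c=s["color"][130:270,150:290]; cv2.imwrite("pics/crop1.png",cv2.resize(c,None,fx=4.2,fy=4.2,interpolation=cv2.INTER_CUBIC))
E
```

```text
[283.8 101.6] 505 [24 24] [ 0.9087 -0.2377]
[312.5 103.2] 511 [24 24] [ 0.9069 -0.3249]
[386.9  99.4] 194 [16 16] [ 0.9284 -0.5531]
[340.  107.6] 419 [24 22] [ 0.8964 -0.4092]
[457.  112.9] 266 [19 18] [ 0.8952 -0.7717]
[539.9 142.9] 371 [30 31] [ 0.8112 -1.0328]
[295.8 143.1] 190 [17 15] [ 0.781  -0.2772]
[497.3 184.1] 477 [27 23] [ 0.6772 -0.8925]
[307.9 216.4] 312 [19 20] [ 0.5611 -0.318 ]
[340.5 221. ] 313 [20 19] [ 0.5504 -0.4147]
[192.4 224.5] 312 [20 20] [0.5271 0.0191]
[213.6 238.7] 899 [49 33] [ 0.4876 -0.0444]
[255.6 228.4] 171 [18 19] [ 0.521  -0.1655]
[239.4 234.8] 329 [20 21] [ 0.5011 -0.1189]
[339.9 248.8] 317 [20 20] [ 0.4687 -0.4138]
[304.2 252.5] 321 [20 20] [ 0.4549 -0.3093]
```

View pics/crop1.png

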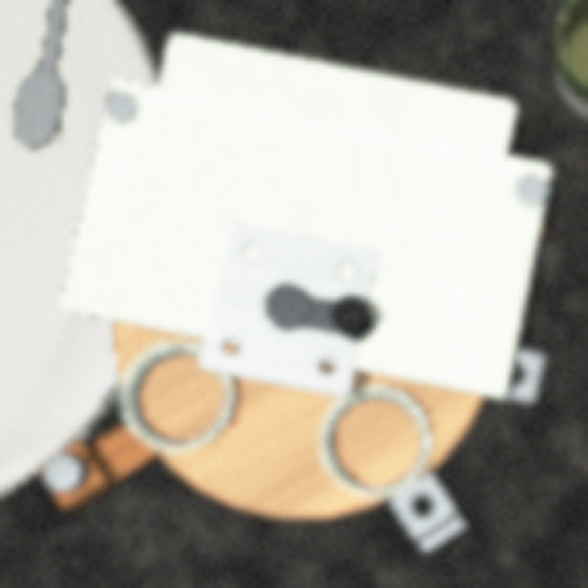

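```bash
python3 - <<'E'
from h import *
from scipy.optimize import least_squares
g=np.mean([robot.snapshot("top")["color"].astype(float) for _ in range(4)],0); s=robot.snapshot("top")
G=g.mean(2)
def dark(cu,cv,r=4):
    u0,v0=150+cu/4.2,130+cv/4.2
    for _ in range(5):
        U,V=np.meshgrid(np.arange(int(u0)-r-2,int(u0)+r+4),np.arange(int(v0)-r-2,int(v0)+r+4))
        k=(np.hypot(U-u0,V-v0)<=r); P=G[V,U]; w=np.clip(np.median(P[k])-P,0,None)*k
        u0,v0=(U*w).sum()/w.sum(),(V*w).sum()/w.sum()
    return u0,v0
ob={'h45':(348,270,.132),'h135':(252,250,.132),'h225':(230,345,.132),'h315':(325,367,.132),'fork':(422,505,.05)}
W={}
for k,(a,b,z) in ob.items():
    u,v=dark(a,b,3); W[k]=onz(s,u,v,z); print(k,round(u,1),round(v,1),W[k].round(4))
# note names: image left-top=45deg(+x,+y), right-top=315, left-bottom=135, right-bottom=225
A=[('h135',45,.046),('h45',315,.046),('h225',135,.046),('h315',225,.046),('fork',225,.155)]
def res(p): return np.concatenate([W[k][:2]-p[:2]-r*np.array([np.cos(np.radians(a)+p[2]),np.sin(np.radians(a)+p[2])]) for k,a,r in A])
f=least_squares(res,[.6,-.1,-.2],loss='soft_l1',f_scale=.002); print(f.x, (f.fun*1000).round(1))
x,y,yaw=f.x
# lug, knob, pin head
lug=onz(s,*dark(520,375,3),.037)[:2]; print('lug',lug,np.degrees(np.arctan2(*(lug-f.x[:2])[::-1])-yaw))
m=(G<45)[200:215,225:245]; v,u=np.nonzero(m); kn=onz(s,u.mean()+225,v.mean()+200,.187)[:2]; print('knob',u.size,kn,np.hypot(*(kn-f.x[:2])),np.degrees(np.arctan2(*(kn-f.x[:2])[::-1])-yaw)%360)
print('pinhead',onz(s,150+65/4.2,130+470/4.2,.08)[:2])
for n in ("side",):
    q=robot.snapshot(n); print('side axis px',proj(q,[x,y,.132]))
    im=q["color"][180:330,180:350]; cv2.imwrite("pics/crop2.png",cv2.resize(im,None,fx=4,fy=4,interpolation=cv2.INTER_CUBIC))
    print([proj(q,[x+r*np.cos(np.radians(a)+yaw),y+r*np.sin(np.radians(a)+yaw),.132 if r<.1 else .05]).round(1) for _,a,r in A])
np.save("car.npy",f.x)
E
```

```text
h45 231.5 192.3 [ 0.6162 -0.0964  0.132 ]
h135 208.3 187.8 [ 0.6268 -0.0311  0.132 ]
h225 204.4 212.3 [ 0.5575 -0.0234  0.132 ]
h315 227.3 217.0 [ 0.5463 -0.0873  0.132 ]
fork 250.1 250.0 [ 0.4582 -0.1507  0.05  ]
[ 0.58544587 -0.05957322 -0.15749377] [ 4.1  1.5  3.8  0.4 -0.9 -1.  -1.9 -0.7 -1.8 -0. ]
lug [ 0.55418043 -0.21495127] -92.35349712904357
knob 5 [ 0.56780403 -0.11277501] 0.056050560682920296 260.6780832902455
pinhead [0.47385151 0.09258823]
side axis px [265.22948009 228.10653242]
[array([247. , 231.5]), array([257.7, 221.3]), array([273.4, 235.4]), array([282.8, 224.9]), array([320.8, 247.3])]
```

View pics/crop2.png

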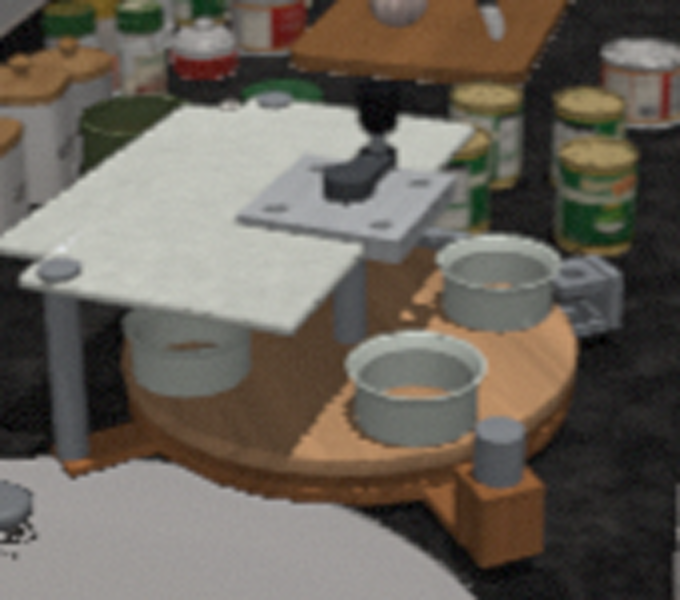

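```bash
python3 - <<'E'
from h import *
from scipy.optimize import least_squares
S={n:robot.snapshot(n) for n in("top","side")}
G={n:np.mean([robot.snapshot(n)["color"].astype(float) for _ in range(4)],0).mean(2) for n in S}
def dark(n,u0,v0,r=3):
    for _ in range(6):
        U,V=np.meshgrid(np.arange(int(u0)-r-2,int(u0)+r+4),np.arange(int(v0)-r-2,int(v0)+r+4))
        k=(np.hypot(U-u0,V-v0)<=r); P=G[n][V,U]; w=np.clip(np.median(P[k])-P,0,None)*k
        u0,v0=(U*w).sum()/w.sum(),(V*w).sum()/w.sum()
    return np.array([u0,v0])
obs=[("side",*dark("side",248.75,232),45+0,.046,.132)]  # assigned below
obs=[("side",dark("side",248.7,232),45,.046,.132),("side",dark("side",275.5,236.2),135,.046,.132),("side",dark("side",285,225.8),225,.046,.132),
("top",dark("top",204.4,212.3),135,.046,.132),("top",dark("top",227.3,217),225,.046,.132),("top",dark("top",250.1,250),225,.155,.05)]
def P(p,a,r,z): a=np.radians(a)+p[2]; return [p[0]+r*np.cos(a),p[1]+r*np.sin(a),z]
f=least_squares(lambda p:np.concatenate([proj(S[n],P(p,a,r,z))-o for n,o,a,r,z in obs]),[.583,-.06,-.16],loss='soft_l1')
x,y,yaw=f.x; print(f.x); print(np.concatenate([proj(S[n],P(f.x,a,r,z))-o for n,o,a,r,z in obs]).reshape(-1,2).round(1))
np.save("car.npy",f.x)
for u,v in((178,397),(378,440)):
    w=onz(S["top"],150+u/4.2,130+v/4.2,.07)[:2]-[x,y]; print('well',np.hypot(*w),np.degrees(np.arctan2(w[1],w[0])-yaw)%360)
for z in(.166,.178,.187): print('knob side centre',z,[ (np.round(proj(S["side"],P(f.x,225+a,.046,z)),1)) for a in (35,40,45,50)])
for a in (40,43,46,50): print(a,proj(S["top"],P(f.x,225+a,.046,.187)).round(1),P(f.x,225+a,.046,.187))
print('fork',P(f.x,225,.155,.05),'open',P(f.x,180,.1,.038))
for n in S: print(n,-S[n]["extrinsics"][:3,:3].T@S[n]["extrinsics"][:3,3])
c=G["side"][195:220,262:284]; v,u=np.nonzero(c<25); print('knob dark side',u.mean()+262,v.mean()+195,u.min()+262,u.max()+262,v.min()+195,v.max()+195)
c=G["top"][198:214,225:244]; print(c.round().astype(int))
E
```

```text
[ 0.58257656 -0.05990153 -0.15579553]
[[-0.3 -0.2]
 [-0.2 -0.3]
 [-0.5 -0.5]
 [-0.3  0.7]
 [-0.1  0.3]
 [ 0.2  0.3]]
well 0.09681362362936971 133.83400288069586
well 0.10131065660178676 225.62989593497582
knob side centre 0.166 [array([276.2, 208.6]), array([274.7, 208.4]), array([273.2, 208.1]), array([271.6, 208. ])]
knob side centre 0.178 [array([276.2, 204. ]), array([274.7, 203.7]), array([273.2, 203.5]), array([271.6, 203.3])]
knob side centre 0.187 [array([276.2, 200.5]), array([274.7, 200.2]), array([273.2, 200. ]), array([271.6, 199.8])]
40 [232.2 205.7] [np.float64(0.5715054760054804), np.float64(-0.10454938509978667), 0.187]
43 [232.4 204.9] [np.float64(0.573857336810618), np.float64(-0.10506761253238825), 0.187]
46 [232.6 204. ] [np.float64(0.5762330964004967), np.float64(-0.10546204286811703), 0.187]
50 [232.7 202.8] [np.float64(0.5794266895832304), np.float64(-0.10579355739814608), 0.187]
fork [np.float64(0.45729601940824016), np.float64(-0.1511691906000937), 0.05] open [np.float64(0.48378771963716183), np.float64(-0.04438492395842977), 0.038]
top [ 0.43110285 -0.203551
[... 720 characters left out ...]
  56  55  55  53  50  59  93 136 185 228 244
  248]
 [116 116 111  99  79  60  54  54  56  55  51  46  50  88 143 200 234 246
  248]
 [134 130 123 112  93  71  56  52  52  50  43  42  55 100 163 221 243 248
  249]
 [181 171 159 145 130 108  84  61  50  44  42  48  82 136 196 235 247 249
  249]
 [226 219 209 200 188 170 139 110  84  66  65  87 132 185 229 245 249 249
  249]
 [240 238 236 234 230 223 203 173 143 122 123 148 190 228 244 248 250 250
  249]
 [242 242 242 241 241 239 233 224 205 188 192 214 232 244 248 250 250 250
  250]
 [242 242 241 241 242 241 240 238 233 229 234 242 246 248 249 250 250 250
  251]
 [242 240 240 239 240 241 241 241 239 238 242 248 249 249 249 249 250 250
  251]]
```

Units first: shifts go in shares of 0.3 m and turns go in shares of 45 degrees. So -0.0075 m is -0.025, 0.1125 rad is 0.1432.

```bash
cat > d.py <<'E'
import sys; from h import *
# d.py x y z yaw : remaining move in tool axes; 'c' prefix: x,y in carousel frame
a=sys.argv[1:]; c=a[0]=='c'; a=[float(v) for v in a[c:]]; C=np.load("car.npy")
if c:
    r=lambda t:np.array([[np.cos(t),-np.sin(t)],[np.sin(t),np.cos(t)]]); a[:2]=C[:2]+r(C[2])@a[:2]
from scipy.spatial.transform import Rotation as Ro
o=robot.get_obs(); R=Ro.from_euler('xyz',o["ee_rot"]).as_matrix(); d=R.T@(np.array(a[:3])-o["tool_pos"])
print("t",round(float(o["time"]),2),"move",d.round(4),"turn",round(float(o["ee_rot"][2]-(a[3] if len(a)>3 else C[2])),3),"F",o["wrist_force"].round(1))
E
```

Request:
nudge_tcp(steps={"motion":[[0.06,0,0,-0.025,0.1432],[0.06,0,0,-0.025,0.1432],[0.06,0,0,-0.025,0.1432],[0.06,0,0,-0.025,0.1432]]})

```text
time: 1.28
tool_pos: [0.1593, -0.5264, 0.2358]
ee_rot: [-3.142, -0.0, -0.162]
wrist_force: [-0.2, 0.1, 0.4]
width: 0.0707
finger_force: 0.0
```

Request:
nudge_tcp(steps={"motion":[[0.06,0.064,-0.089,0,0],[0.06,0.064,-0.089,0,0],[0.06,0.064,-0.089,0,0],[0.06,0.064,-0.089,0,0],[0.06,0.064,-0.089,0,0],[0.06,0.064,-0.089,0,0],[0.06,0.064,-0.089,0,0],[0.06,0.064,-0.089,0,0],[0.06,0.064,-0.089,0,0],[0.06,0.064,-0.089,0,0],[0.06,0.064,-0.089,0,0],[0.06,0.064,-0.089,0,0],[0.06,0.064,-0.089,0,0],[0.06,0.064,-0.089,0,0],[0.06,0.064,-0.089,0,0],[0.06,0.064,-0.089,0,0],[0.06,0.064,-0.089,0,0],[0.06,0.064,-0.089,0,0]]})

```text
time: 2.78
tool_pos: [0.5764, -0.1041, 0.2355]
ee_rot: [3.141, -0.0, -0.156]
wrist_force: [0.3, 0.1, -0.6]
width: 0.0599
finger_force: 0.0
```

```bash
python3 d.py 0.5747 -0.1052 0.162
```

```text
t 2.78 move [-0.0015  0.0014  0.0735] turn -0.0 F [ 0.3  0.1 -0.6]
```

Converted, 0.02 m is 0.0667, 0.0135 m is 0.045.

Request:
nudge_tcp(steps={"motion":[[0.06,-0.005,0.0047,0.0667,0],[0.06,0,0,0.0667,0],[0.06,0,0,0.0667,0],[0.06,0,0,0.045,0],[0.06,0,0,0,0],[0.02,0,0,0,0],[0.02,0,0,0,0],[0.02,0,0,0,0],[0.02,0,0,0,0],[0.02,0,0,0,0],[0.02,0,0,0,0],[0.02,0,0,0,0],[0.02,0,0,0,0]]})

```text
time: 3.87
tool_pos: [0.574, -0.1079, 0.1631]
ee_rot: [3.139, -0.002, -0.157]
wrist_force: [-0.9, -3.2, 4.4]
width: 0.0252
finger_force: 30.0
```

```bash
python3 d.py c -0.0 -0.046 0.166
```

```text
t 3.87 move [ 0.001  -0.0027 -0.0029] turn -0.001 F [-0.9 -3.2  4.4]
```

Converted, 0.0061 m is 0.0203, 0.0058 m is 0.0193.

Request:
nudge_tcp(steps={"motion":[[0.02,0,0,-0.01,0],[0.02,0,0,-0.01,0],[0.02,0,0,0,0],[0.02,0.0203,-0.001,0,0],[0.02,0.0203,-0.0037,0,0],[0.02,0.0193,-0.0063,0,0],[0.02,0.0187,-0.009,0,0],[0.02,0.017,-0.0113,0,0],[0.02,0.0153,-0.0137,0,0],[0.02,0,0,0,0],[0.02,0,0,0,0]]})

```text
time: 4.78
tool_pos: [0.6104, -0.0994, 0.1658]
ee_rot: [3.141, -0.002, -0.157]
wrist_force: [6.2, -5.8, -6.4]
width: 0.0255
finger_force: 30.0
```

```bash
python3 d.py c 0.0325 -0.0325 0.166
python3 - <<'E'
from h import *
c=robot.snapshot("side")["color"][180:300,200:340]; a=cv2.resize(c,None,fx=4,fy=4,interpolation=cv2.INTER_CUBIC); cv2.imwrite("pics/c3.png",a)
E
```

```text
t 4.78 move [-0.0011 -0.0022 -0.0003] turn -0.001 F [ 6.2 -5.8 -6.4]
```

View pics/c3.png

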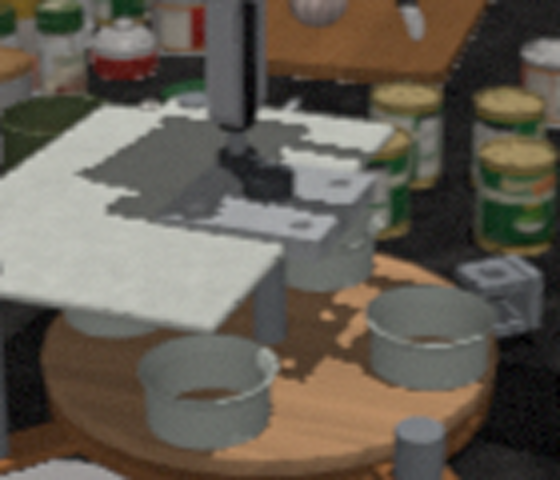

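Converted, 0.004 m is 0.0133, 0.002 m is 0.0067.

Request:
nudge_tcp(steps={"motion":[[0.02,0,0,0.0133,0],[0.02,0,0,0.0133,0],[0.02,0,0,0.0133,0],[0.02,0,0,0.0133,0],[0.02,0,0,0.0067,0],[0.02,0,0,0,0]]})

```text
time: 5.33
tool_pos: [0.6101, -0.0998, 0.1516]
ee_rot: [3.14, -0.004, -0.157]
wrist_force: [2.0, -5.3, 3.5]
width: 0.0254
finger_force: 30.0
```

```bash
python3 d.py c 0.0325 -0.0325 0.151
```

```text
t 5.33 move [-0.0009 -0.0026  0.0006] turn -0.001 F [ 2.  -5.3  3.5]
```

Converted, -0.03 m is -0.1, -0.02 m is -0.0667.

Request:
nudge_tcp(steps={"motion":[[0.06,0,0,0,0],[0.06,0,0,0,0],[0.06,0,0,0,0],[0.06,0,0,0,0],[0.08,0,0,-0.0667,0],[0.08,0,0,-0.1,0],[0.08,0,0,-0.1,0],[0.08,0,0,0,0]]})

```text
time: 6.0
tool_pos: [0.6111, -0.0984, 0.2372]
ee_rot: [3.141, -0.011, -0.155]
wrist_force: [0.2, 0.0, 1.3]
width: 0.0749
finger_force: 0.0
```

```bash
python3 d.py 0.5611 -0.320 0.13
python3 - <<'E'
from h import *
c=robot.snapshot("side")["color"][180:300,200:340]; a=cv2.resize(c,None,fx=4,fy=4,interpolation=cv2.INTER_CUBIC); cv2.imwrite("pics/c4.png",a)
for t in tins(robot.snapshot("top")):
    if t[3][1]<-.25 and t[3][0]<.6: print(*t)
E
```

```text
t 6.0 move [-0.0163  0.2266  0.1071] turn 0.0 F [0.2 0.  1.3]
[307.8 216.4] 316 [20 20] [ 0.5612 -0.3177]
[340.6 221. ] 314 [20 19] [ 0.5503 -0.4148]
[339.9 248.7] 317 [20 20] [ 0.4688 -0.4138]
[304.1 252.5] 324 [21 20] [ 0.4549 -0.3091]
```

View pics/c4.png

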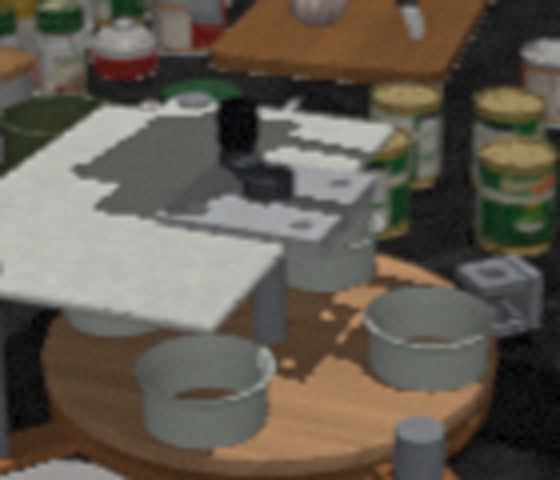

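Converted, 0.0378 m is 0.126, 0.03 m is 0.1.

Request:
nudge_tcp(steps={"motion":[[0.08,-0.009,0.126,0,0],[0.08,-0.009,0.126,0,0],[0.08,-0.009,0.126,0,0],[0.08,-0.009,0.126,0,0],[0.08,-0.009,0.126,0,0],[0.08,-0.009,0.126,0.0667,0],[0.08,0,0,0.1,0],[0.08,0,0,0.1,0],[0.08,0,0,0.0833,0],[0.08,0,0,0,0]]})

```text
time: 6.93
tool_pos: [0.553, -0.316, 0.1153]
ee_rot: [-3.134, 0.016, -0.157]
wrist_force: [-0.6, 0.7, -1.0]
width: 0.08
finger_force: 0.0
```

```bash
python3 d.py 0.5611 -0.320 0.042
python3 - <<'E'
from h import *
C=np.load("car.npy"); q=robot.snapshot("side"); s=robot.snapshot("top")
R=np.array([[np.cos(C[2]),-np.sin(C[2])],[np.sin(C[2]),np.cos(C[2])]])
for a in(90,180,270):
    p=C[:2]+R@(.1*np.array([np.cos(np.radians(a)),np.sin(np.radians(a))])); print(a,proj(q,[*p,.07]),proj(s,[*p,.07]))
c=s["color"][195:265,185:265]; cv2.imwrite("pics/c5.png",cv2.resize(c,None,fx=7,fy=7,interpolation=cv2.INTER_CUBIC))
E
```

```text
t 6.93 move [0.0098 0.0033 0.0731] turn -0.001 F [-0.6  0.7 -1. ]
90 [250.25618732 271.08066995] [186.94863402 200.27695398]
180 [306.66710106 258.39534042] [213.64136607 240.01621715]
270 [280.43728634 235.61872696] [253.85684708 212.81418937]
```

View pics/c5.png

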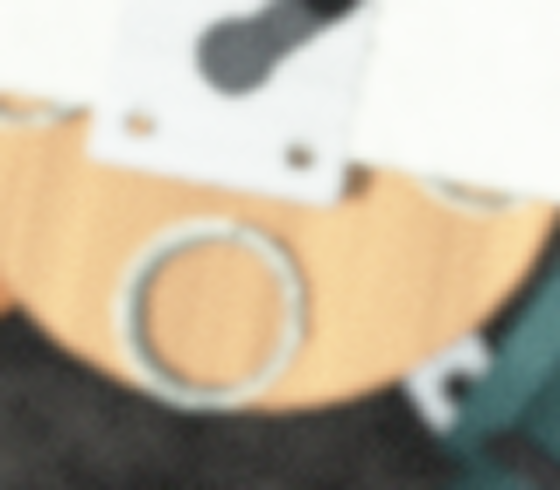

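Converted, 0.02 m is 0.0667, 0.015 m is 0.05.

```bash
python3 -c "
import numpy as np; np.save('car.npy',[.583,-.0622,-.1558])"
```

Request:
nudge_tcp(steps={"motion":[[0.08,0.015,0.005,0.0333,0],[0.08,0.015,0.005,0.05,0],[0.08,0,0,0.0667,0],[0.08,0,0,0.0667,0],[0.08,0,0,0.0333,0],[0.08,0,0,0,0],[0.08,0,0,0,0]]})

```text
time: 7.62
tool_pos: [0.5663, -0.3232, 0.0503]
ee_rot: [-3.141, 0.0, -0.156]
wrist_force: [-0.3, 0.4, -0.3]
width: 0.0798
finger_force: 0.0
```

```bash
python3 d.py 0.5611 -0.320 0.042
```

```text
t 7.62 move [-0.0056 -0.0024  0.0083] turn -0.0 F [-0.3  0.4 -0.3]
```

Converted, 0.008 m is 0.0267, -0.0056 m is -0.0187.

Request:
nudge_tcp(steps={"motion":[[0.08,-0.0187,-0.008,0.0267,0],[0.08,0,0,0,0],[0.08,0,0,0,0],[0.05,0,0,0,0],[0.05,0,0,0,0],[0.05,0,0,0,0],[0.05,0,0,0,0],[0.05,0,0,0,0],[0.05,0,0,0,0]]})

```text
time: 8.37
tool_pos: [0.5613, -0.3204, 0.0431]
ee_rot: [3.141, -0.001, -0.156]
wrist_force: [-0.2, -0.8, 1.7]
width: 0.0568
finger_force: 30.0
```

```bash
python3 d.py c -0.1 0 0.19
```

```text
t 8.37 move [-0.1186 -0.2583 -0.1472] turn -0.0 F [-0.2 -0.8  1.7]
```

Converted, -0.035 m is -0.1167, -0.03 m is -0.1.

Request:
nudge_tcp(steps={"motion":[[0.05,0,0,-0.0667,0],[0.05,0,0,-0.1,0],[0.05,0,0,-0.1167,0],[0.05,0,0,-0.1167,0],[0.05,0,0,-0.09,0],[0.05,-0.0397,-0.086,0,0],[0.05,-0.0397,-0.086,0,0],[0.05,-0.0397,-0.086,0,0],[0.05,-0.0397,-0.086,0,0],[0.05,-0.0397,-0.086,0,0],[0.05,-0.0397,-0.086,0,0],[0.05,-0.0397,-0.086,0,0],[0.05,-0.0397,-0.086,0,0],[0.05,-0.0397,-0.086,0,0],[0.05,-0.0397,-0.086,0,0],[0.05,0,0,0,0],[0.05,0,0,0,0],[0.05,0,0,0,0]]})

```text
time: 9.87
tool_pos: [0.4834, -0.0469, 0.1891]
ee_rot: [3.141, 0.001, -0.156]
wrist_force: [0.3, -0.6, -1.8]
width: 0.0571
finger_force: 30.0
```

```bash
python3 d.py c -0.1 0 0.083
```

```text
t 9.87 move [ 0.0008 -0.0005  0.1061] turn -0.0 F [ 0.3 -0.6 -1.8]
```

Converted, 0.03 m is 0.1, 0.025 m is 0.0833.

Request:
nudge_tcp(steps={"motion":[[0.05,0.0027,-0.0017,0.0667,0],[0.05,0,0,0.1,0],[0.05,0,0,0.0833,0],[0.05,0,0,0.05,0],[0.05,0,0,0.0333,0],[0.05,0,0,0.02,0],[0.05,0,0,0,0],[0.05,0,0,0,0]]})

```text
time: 10.53
tool_pos: [0.485, -0.0469, 0.0841]
ee_rot: [3.141, -0.001, -0.157]
wrist_force: [0.1, 0.1, -1.6]
width: 0.0568
finger_force: 30.0
```

```bash
python3 d.py c -0.1 0 0.081
```

```text
t 10.53 move [-0.0008 -0.0001  0.0031] turn -0.001 F [ 0.1  0.1 -1.6]
```

Converted, -0.035 m is -0.1167, 0.0331 m is 0.1103.

Request:
nudge_tcp(steps={"motion":[[0.05,0,0,0.009,0],[0.05,0,0,0,0],[0.075,0,0,0,0],[0.075,0,0,0,0],[0.075,0,0,0,0],[0.075,0,0,-0.0667,0],[0.075,0,0,-0.1167,0],[0.075,0,0,-0.1167,0],[0.06,0,0,-0.1167,0],[0.06,0.1103,0.027,0,0],[0.06,0.1103,0.027,0,0],[0.06,0.1103,0.027,0,0],[0.06,0.1103,0.027,0,0],[0.06,0,0,0,0],[0.06,0,0,0,0],[0.06,0,0,0,0]]})

```text
time: 11.87
tool_pos: [0.6098, -0.0987, 0.2058]
ee_rot: [-3.141, 0.001, -0.156]
wrist_force: [0.3, -0.6, 0.2]
width: 0.06
finger_force: 0.0
```

```bash
python3 d.py c 0.0325 -0.0325 0.1515
python3 - <<'E'
from h import *
s=robot.snapshot("top"); q=robot.snapshot("side")
for t in tins(s):
    if t[3][0]<.6 : print(*t)
a=cv2.resize(q["color"][180:300,200:340],None,fx=3,fy=3); b=cv2.resize(s["color"][180:270,170:290],None,fx=3,fy=3)
cv2.imwrite("pics/c6.png",np.hstack([a[:270],b]))
E
```

```text
t 11.87 move [0.0004 0.0006 0.0543] turn -0.0 F [ 0.3 -0.6  0.2]
[194.3 224.3] 624 [36 28] [0.5279 0.0136]
[340.6 221. ] 314 [20 19] [ 0.5503 -0.4148]
[242. 233.] 554 [40 34] [ 0.5065 -0.1261]
[339.9 248.8] 317 [20 20] [ 0.4687 -0.4138]
[304.2 252.5] 321 [20 20] [ 0.4549 -0.3093]
```

View pics/c6.png

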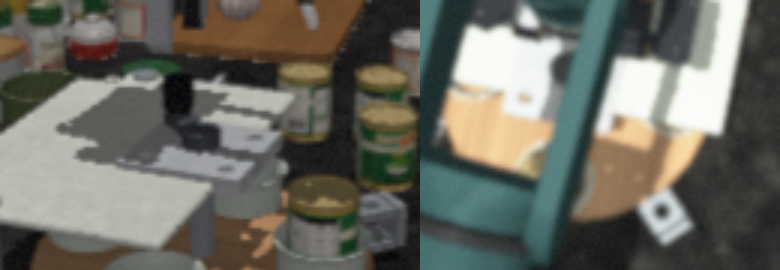

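Converted, 0.02 m is 0.0667, 0.0143 m is 0.0477.

Request:
nudge_tcp(steps={"motion":[[0.06,0.0013,0.002,0.0667,0],[0.06,0,0,0.0667,0],[0.06,0,0,0.0477,0],[0.06,0,0,0,0],[0.06,0,0,0,0],[0.02,0,0,0,0],[0.02,0,0,0,0],[0.02,0,0,0,0],[0.02,0,0,0,0],[0.02,0,0,0,0],[0.02,0,0,0,0]]})

```text
time: 12.88
tool_pos: [0.6106, -0.1, 0.152]
ee_rot: [3.141, -0.001, -0.156]
wrist_force: [-1.0, 0.3, 1.4]
width: 0.0254
finger_force: 30.0
```

Request:
nudge_tcp(steps={"motion":[[0.02,0,0,-0.0167,0],[0.02,0,0,-0.0167,0],[0.02,0,0,-0.0167,0],[0.02,0,0,-0.0133,0],[0.02,0,0,0,0],[0.02,0,0,0,0]]})

```text
time: 13.38
tool_pos: [0.6104, -0.1, 0.1701]
ee_rot: [3.141, 0.0, -0.157]
wrist_force: [2.2, -3.7, -7.7]
width: 0.025
finger_force: 30.0
```

```bash
python3 d.py c 0.0325 -0.0325 0.1515
```

```text
t 13.38 move [-0.0004 -0.0006  0.0186] turn -0.001 F [ 2.2 -3.7 -7.7]
```

Converted, -0.006 m is -0.02, -0.0059 m is -0.0197.

Request:
nudge_tcp(steps={"motion":[[0.02,0.0133,-0.015,0,0],[0.02,0.011,-0.0167,0,0],[0.02,0.009,-0.018,0,0],[0.02,0.0063,-0.019,0,0],[0.02,0.004,-0.0197,0,0],[0.02,0.0013,-0.02,0,0],[0.02,-0.0013,-0.02,0,0],[0.02,-0.004,-0.0197,0,0],[0.02,-0.0063,-0.019,0,0],[0.02,-0.009,-0.018,0,0],[0.02,-0.011,-0.0167,0,0],[0.02,-0.0133,-0.015,0,0],[0.02,0,0,0,0],[0.02,0,0,0,0],[0.02,0,0,0,0]]})

```text
time: 14.63
tool_pos: [0.6197, -0.0347, 0.1701]
ee_rot: [-3.141, 0.002, -0.156]
wrist_force: [-2.1, 0.3, -6.9]
width: 0.0254
finger_force: 30.0
```

```bash
python3 d.py c 0.0325 0.0325 0.1515
```

```text
t 14.63 move [0.0005 0.0004 0.0186] turn 0.0 F [-2.1  0.3 -6.9]
```

Within 0.6 mm; lower it.

Converted, 0.005 m is 0.0167, 0.004 m is 0.0133.

Request:
nudge_tcp(steps={"motion":[[0.02,0.0013,0.0013,0.0133,0],[0.02,0,0,0.0167,0],[0.02,0,0,0.0167,0],[0.02,0,0,0.0167,0],[0.02,0,0,0,0],[0.02,0,0,0,0]]})

```text
time: 15.13
tool_pos: [0.6212, -0.0366, 0.1521]
ee_rot: [3.141, -0.001, -0.157]
wrist_force: [-3.3, -2.6, -3.2]
width: 0.0254
finger_force: 30.0
```

```bash
python3 d.py c 0.0325 0.0325 0.1515
```

```text
t 15.13 move [-0.0013 -0.0013  0.0006] turn -0.001 F [-3.3 -2.6 -3.2]
```

Units first: shifts go in shares of 0.3 m and turns go in shares of 45 degrees. So -0.035 m is -0.1167, 0.0297 m is 0.099.

```bash
python3 -c "
import numpy as np; np.save('car.npy',[.5838,-.0629,-.163])"
```

Request:
nudge_tcp(steps={"motion":[[0.06,0,0,0,0],[0.06,0,0,0,0],[0.06,0,0,0,0],[0.06,0,0,-0.0667,0],[0.06,0,0,-0.1167,0],[0.08,-0.0403,0.099,0,0],[0.08,-0.0403,0.099,0,0],[0.08,-0.0403,0.099,0,0],[0.08,-0.0403,0.099,0,0],[0.08,-0.0403,0.099,0,0],[0.08,-0.0403,0.099,0,0],[0.08,-0.0403,0.099,0,0],[0.08,-0.0403,0.099,0,0],[0.08,-0.0403,0.099,0,0],[0.08,-0.0403,0.099,0,0],[0.08,0,0,0.1,0],[0.08,0,0,0.1,0],[0.08,0,0,0,0],[0.08,0,0,0,0]]})

```text
time: 16.72
tool_pos: [0.4548, -0.3097, 0.1456]
ee_rot: [-3.14, 0.002, -0.156]
wrist_force: [0.2, 0.4, -0.0]
width: 0.0799
finger_force: 0.0
```

```bash
python3 - <<'E'
from h import *
s=robot.snapshot("top")
for t in tins(s):
    if t[3][0]<.6 and t[3][1]<-.2: print(*t)
E
python3 d.py 0.456 -0.312 0.042
```

```text
[340.6 221. ] 312 [20 19] [ 0.5505 -0.4147]
t 16.77 move [1.000e-04 1.500e-03 1.057e-01] turn 0.007 F [-0.4  1.  -0.2]
```

```bash
cat >> h.py <<'E'
def sidetins(s):
    hsv=cv2.cvtColor(s["color"],cv2.COLOR_BGR2HSV)
    m=cv2.inRange(hsv,(15,60,90),(32,220,255)); m[:195]=0; m[:,:280]=0; m[:,345:]=0; m[250:]=0
    n,l,st,c=cv2.connectedComponentsWithStats(m)
    return [(st[i,:4].tolist(),st[i,4],onz(s,st[i,0]+(st[i,2]-1)/2,st[i,1]+(st[i,3]-1)/2,.072)[:2].round(4)) for i in range(1,n) if st[i,4]>25]
E
python3 - <<'E'
from h import *
s=robot.snapshot("side")
for p in ([.5505,-.4147],[.4688,-.4138],[.4549,-.3093]): print(proj(s,[*p,.072]))
for t in sidetins(s): print(*t)
E
```

```text
[300.28480411 202.49789571]
[326.18347741 204.29974883]
[328.02832062 216.86814499]
[293, 200, 17, 9] 100 [ 0.5464 -0.4015]
[320, 202, 17, 5] 64 [ 0.4634 -0.4176]
[327, 215, 12, 9] 69 [ 0.4411 -0.2954]
[326, 224, 12, 8] 28 [ 0.4396 -0.2333]
```

Request:
nudge_tcp(steps={"motion":[[0.08,0,0.005,0.1,0],[0.08,0,0,0.1,0],[0.08,0,0,0.0833,0],[0.08,0,0,0.0623,0],[0.08,0,0,0,0],[0.08,0,0,0,0],[0.05,0,0,0,0],[0.05,0,0,0,0],[0.05,0,0,0,0],[0.05,0,0,0,0],[0.05,0,0,0,0],[0.05,0,0,0,0],[0.05,0,0,0,0]]})

```text
time: 17.9
tool_pos: [0.4559, -0.3124, 0.0446]
ee_rot: [3.14, -0.003, -0.156]
wrist_force: [-0.6, 0.8, 7.2]
width: 0.0572
finger_force: 30.0
```

```bash
python3 d.py c -0.1 0 0.19
```

```text
t 17.9 move [-0.0121 -0.2669 -0.1457] turn 0.007 F [-0.6  0.8  7.2]
```

Request:
nudge_tcp(steps={"motion":[[0.05,0,0,-0.0667,0],[0.05,0,0,-0.1,0],[0.05,0,0,-0.1167,0],[0.05,0,0,-0.1167,0],[0.05,0,0,-0.09,0],[0.05,-0.0043,-0.099,0,0],[0.05,-0.0043,-0.099,0,0],[0.05,-0.0043,-0.099,0,0],[0.05,-0.0043,-0.099,0,0],[0.05,-0.0043,-0.099,0,0],[0.05,-0.0043,-0.099,0,0],[0.05,-0.0043,-0.099,0,0],[0.05,-0.0043,-0.099,0,0],[0.05,-0.0043,-0.099,0,0],[0.05,0,0,0,0],[0.05,0,0,0,0],[0.05,0,0,0,0]]})

```text
time: 19.32
tool_pos: [0.4845, -0.0464, 0.1891]
ee_rot: [3.141, 0.001, -0.156]
wrist_force: [0.4, -0.0, -2.0]
width: 0.0567
finger_force: 30.0
```

```bash
python3 d.py c -0.1 0 0.085
```

```text
t 19.32 move [8.000e-04 1.000e-04 1.041e-01] turn 0.007 F [ 0.4 -0.  -2. ]
```

```bash
python3 - <<'E'
from h import *
s=robot.snapshot("side"); cv2.imwrite("pics/c7.png",cv2.resize(s["color"][150:310,190:370],None,fx=3,fy=3))
s=robot.snapshot("top")
for t in tins(s):
    if t[3][0]<.6 and t[3][1]<-.2: print(*t)
E
```

```text
[340.6 221. ] 314 [20 19] [ 0.5503 -0.4148]
[339.9 248.8] 315 [20 20] [ 0.4687 -0.4138]
```

View pics/c7.png

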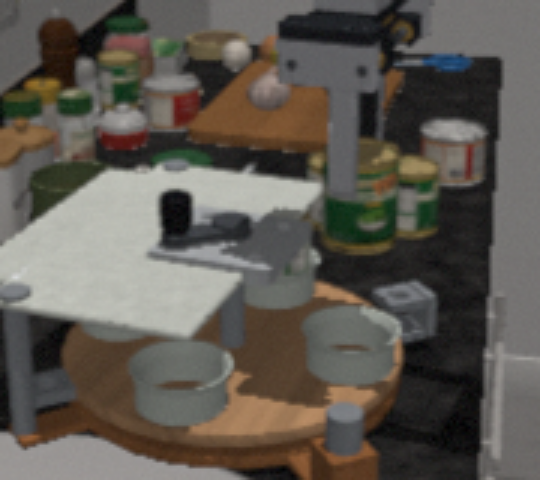

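Converted, 0.03 m is 0.1, 0.025 m is 0.0833.

Request:
nudge_tcp(steps={"motion":[[0.05,0.0027,0,0.0667,0],[0.05,0,0,0.1,0],[0.05,0,0,0.0833,0],[0.05,0,0,0.05,0],[0.05,0,0,0.0333,0],[0.05,0,0,0.02,0],[0.05,0,0,0,0],[0.05,0,0,0,0]]})

```text
time: 20.08
tool_pos: [0.4858, -0.0467, 0.084]
ee_rot: [3.141, 0.0, -0.157]
wrist_force: [1.1, -0.5, -3.0]
width: 0.0567
finger_force: 30.0
```

Request:
nudge_tcp(steps={"motion":[[0.075,0,0,0,0],[0.075,0,0,0,0],[0.075,0,0,0,0],[0.075,0,0,0,0],[0.075,0,0,-0.0667,0],[0.075,0,0,-0.1167,0],[0.075,0,0,-0.1167,0],[0.06,0,0,-0.1167,0],[0.06,0.1103,-0.027,0,0],[0.06,0.1103,-0.027,0,0],[0.06,0.1103,-0.027,0,0],[0.06,0.1103,-0.027,0,0],[0.06,0,0,0,0],[0.06,0,0,0,0],[0.06,0,0,0,0]]})

```text
time: 21.33
tool_pos: [0.6211, -0.0346, 0.2087]
ee_rot: [3.141, 0.001, -0.156]
wrist_force: [0.6, 0.5, -0.2]
width: 0.0599
finger_force: 0.0
```

```bash
python3 d.py 0.621 -0.0365 0.1515
python3 - <<'E'
from h import *
s=robot.snapshot("side"); cv2.imwrite("pics/c8.png",cv2.resize(s["color"][180:300,190:350],None,fx=3,fy=3))
E
```

```text
t 21.33 move [0.0003 0.0018 0.0572] turn 0.007 F [ 0.6  0.5 -0.2]
```

View pics/c8.png

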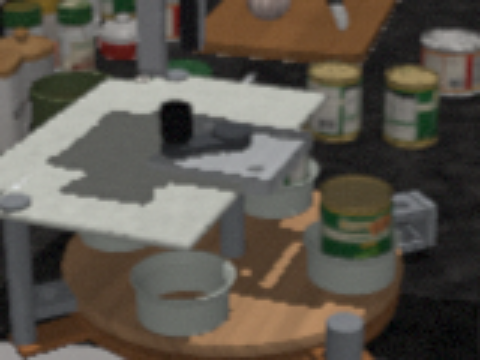

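Converted, 0.02 m is 0.0667, 0.0172 m is 0.0573.

Request:
nudge_tcp(steps={"motion":[[0.06,0.001,0.006,0.0667,0],[0.06,0,0,0.0667,0],[0.06,0,0,0.0573,0],[0.06,0,0,0,0],[0.06,0,0,0,0],[0.02,0,0,0,0],[0.02,0,0,0,0],[0.02,0,0,0,0],[0.02,0,0,0,0],[0.02,0,0,0,0],[0.02,0,0,0,0]]})

```text
time: 22.3
tool_pos: [0.6219, -0.0363, 0.1522]
ee_rot: [-3.141, -0.001, -0.156]
wrist_force: [-2.1, -0.5, 1.2]
width: 0.0253
finger_force: 30.0
```

Request:
nudge_tcp(steps={"motion":[[0.02,0,0,-0.0167,0],[0.02,0,0,-0.0167,0],[0.02,0,0,-0.0167,0],[0.02,0,0,-0.0133,0],[0.02,0,0,0,0],[0.02,0,0,0,0]]})

```text
time: 22.8
tool_pos: [0.6217, -0.0362, 0.1702]
ee_rot: [-3.141, 0.0, -0.156]
wrist_force: [3.2, 1.5, -8.4]
width: 0.0253
finger_force: 30.0
```

```bash
python3 d.py c 0.0325 0.0325 0.1515
```

```text
t 22.8 move [-0.0005 -0.      0.0187] turn 0.007 F [ 3.2  1.5 -8.4]
```

Converted, -0.006 m is -0.02, -0.0059 m is -0.0197.

Request:
nudge_tcp(steps={"motion":[[0.02,-0.015,-0.0133,0,0],[0.02,-0.0167,-0.011,0,0],[0.02,-0.018,-0.009,0,0],[0.02,-0.019,-0.0063,0,0],[0.02,-0.0197,-0.004,0,0],[0.02,-0.02,-0.0013,0,0],[0.02,-0.02,0.0013,0,0],[0.02,-0.0197,0.004,0,0],[0.02,-0.019,0.0063,0,0],[0.02,-0.018,0.009,0,0],[0.02,-0.0167,0.011,0,0],[0.02,-0.015,0.0133,0,0],[0.02,0,0,0,0],[0.02,0,0,0,0],[0.02,0,0,0,0]]})

```text
time: 24.05
tool_pos: [0.5564, -0.0269, 0.17]
ee_rot: [3.141, 0.002, -0.157]
wrist_force: [-1.8, 0.1, -7.5]
width: 0.0254
finger_force: 30.0
```

```bash
python3 d.py c -0.0325 0.0325 0.1515
```

```text
t 24.05 move [ 0.0005 -0.0014  0.0185] turn 0.006 F [-1.8  0.1 -7.5]
```

Converted, 0.005 m is 0.0167, -0.0014 m is -0.0047.

Request:
nudge_tcp(steps={"motion":[[0.02,0.0017,-0.0047,0.0133,0],[0.02,0,0,0.0167,0],[0.02,0,0,0.0167,0],[0.02,0,0,0.0167,0],[0.02,0,0,0,0],[0.02,0,0,0,0]]})

```text
time: 24.55
tool_pos: [0.5587, -0.0251, 0.1522]
ee_rot: [3.142, -0.002, -0.156]
wrist_force: [-0.6, 0.3, -2.4]
width: 0.0247
finger_force: 30.0
```

```bash
python3 d.py c -0.0325 0.0325 0.1515
```

```text
t 24.55 move [-0.0016  0.0007  0.0007] turn 0.007 F [-0.6  0.3 -2.4]
```

```bash
python3 -c "
import numpy as np; np.save('car.npy',[.5846,-.0626,-.17])"
```

Request:
nudge_tcp(steps={"motion":[[0.06,0,0,0,0],[0.06,0,0,0,0],[0.06,0,0,0,0],[0.06,0,0,-0.0667,0],[0.06,0,0,-0.1167,0],[0.08,-0.008,0.1217,0,0],[0.08,-0.008,0.1217,0,0],[0.08,-0.008,0.1217,0,0],[0.08,-0.008,0.1217,0,0],[0.08,-0.008,0.1217,0,0],[0.08,-0.008,0.1217,0,0],[0.08,-0.008,0.1217,0,0],[0.08,-0.008,0.1217,0,0]]})

```text
time: 25.63
tool_pos: [0.4934, -0.3125, 0.2075]
ee_rot: [3.141, -0.002, -0.156]
wrist_force: [0.5, 0.5, 0.7]
width: 0.0799
finger_force: 0.0
```

```bash
python3 - <<'E'
from h import *
s=robot.snapshot("top")
for t in tins(s):
    if t[3][0]<.6 and t[3][1]<-.2: print(*t)
for t in sidetins(robot.snapshot("side")): print(*t)
E
python3 d.py 0.470 -0.417 0.13
```

```text
[293, 200, 15, 6] 49 [ 0.5514 -0.4145]
[320, 202, 21, 9] 99 [ 0.456  -0.4008]
t 25.73 move [-0.0055  0.1033  0.0769] turn 0.007 F [0.4 0.6 0.2]
```

Converted, 0.0344 m is 0.1147, 0.03 m is 0.1.

Request:
nudge_tcp(steps={"motion":[[0.08,-0.006,0.1147,0,0],[0.08,-0.006,0.1147,0,0],[0.08,-0.006,0.1147,0,0],[0.08,0,0,0.1,0],[0.08,0,0,0.1,0],[0.08,0,0,0.0567,0],[0.08,0,0,0,0],[0.08,0,0,0,0],[0.08,0,0,0,0]]})

```text
time: 26.48
tool_pos: [0.4735, -0.4119, 0.1317]
ee_rot: [3.14, -0.003, -0.155]
wrist_force: [0.1, -0.4, 1.0]
width: 0.08
finger_force: 0.0
```

```bash
python3 d.py 0.470 -0.417 0.042
```

```text
t 26.48 move [-0.0029  0.0054  0.0897] turn 0.015 F [ 0.1 -0.4  1. ]
```

Converted, 0.03 m is 0.1, 0.02 m is 0.0667.

Request:
nudge_tcp(steps={"motion":[[0.08,-0.0097,0.018,0.1,0],[0.08,0,0,0.1,0],[0.08,0,0,0.0667,0],[0.08,0,0,0.0317,0],[0.08,0,0,0,0],[0.08,0,0,0,0],[0.05,0,0,0,0],[0.05,0,0,0,0],[0.05,0,0,0,0],[0.05,0,0,0,0],[0.05,0,0,0,0],[0.05,0,0,0,0],[0.05,0,0,0,0]]})

```text
time: 27.57
tool_pos: [0.4692, -0.4172, 0.0416]
ee_rot: [3.14, -0.002, -0.156]
wrist_force: [-0.1, 0.2, 6.3]
width: 0.0566
finger_force: 30.0
```

```bash
python3 d.py c -0.1 0 0.19
```

```text
t 27.57 move [-0.0409 -0.3694 -0.149 ] turn 0.014 F [-0.1  0.2  6.3]
```

Converted, -0.035 m is -0.1167, -0.0336 m is -0.112.

Request:
nudge_tcp(steps={"motion":[[0.05,0,0,-0.0667,0],[0.05,0,0,-0.1,0],[0.05,0,0,-0.1167,0],[0.05,0,0,-0.1167,0],[0.05,0,0,-0.0967,0],[0.05,-0.0123,-0.112,0,0],[0.05,-0.0123,-0.112,0,0],[0.05,-0.0123,-0.112,0,0],[0.05,-0.0123,-0.112,0,0],[0.05,-0.0123,-0.112,0,0],[0.05,-0.0123,-0.112,0,0],[0.05,-0.0123,-0.112,0,0],[0.05,-0.0123,-0.112,0,0],[0.05,-0.0123,-0.112,0,0],[0.05,-0.0123,-0.112,0,0],[0.05,-0.0123,-0.112,0,0],[0.05,0,0,0,0],[0.05,0,0,0,0],[0.05,0,0,0,0]]})

```text
time: 29.15
tool_pos: [0.4855, -0.0455, 0.1883]
ee_rot: [3.141, 0.001, -0.156]
wrist_force: [0.9, 0.6, -1.9]
width: 0.0566
finger_force: 30.0
```

```bash
python3 d.py c -0.1 0 0.082
```

```text
t 29.15 move [0.0007 0.     0.1063] turn 0.014 F [ 0.9  0.6 -1.9]
```

Converted, 0.03 m is 0.1, 0.025 m is 0.0833.

Request:
nudge_tcp(steps={"motion":[[0.05,0.0023,0,0.0667,0],[0.05,0,0,0.1,0],[0.05,0,0,0.0833,0],[0.05,0,0,0.05,0],[0.05,0,0,0.0333,0],[0.05,0,0,0.0233,0],[0.05,0,0,0,0],[0.05,0,0,0,0]]})

```text
time: 29.82
tool_pos: [0.4868, -0.046, 0.0824]
ee_rot: [3.141, -0.0, -0.157]
wrist_force: [-0.4, 0.5, -1.6]
width: 0.0567
finger_force: 30.0
```

Request:
nudge_tcp(steps={"motion":[[0.075,0,0,0,0],[0.075,0,0,0,0],[0.075,0,0,0,0],[0.075,0,0,0,0],[0.075,0,0,-0.0667,0],[0.075,0,0,-0.1167,0],[0.075,0,0,-0.1167,0],[0.06,0,0,-0.1233,0],[0.06,0,0,0,0],[0.06,0.1153,-0.0527,0,0],[0.06,0.1153,-0.0527,0,0],[0.06,0,0,0,0],[0.06,0,0,0,0],[0.06,0,0,0,0]]})

```text
time: 30.98
tool_pos: [0.5595, -0.0248, 0.2089]
ee_rot: [3.141, 0.001, -0.156]
wrist_force: [0.3, -0.8, 0.0]
width: 0.0601
finger_force: 0.0
```

```bash
python3 d.py 0.5587 -0.0251 0.1518
python3 - <<'E'
from h import *
s=robot.snapshot("side"); a=cv2.resize(s["color"][180:300,190:350],None,fx=3,fy=3)
s=robot.snapshot("top"); b=cv2.resize(s["color"][180:270,170:280],None,fx=3,fy=3)
cv2.imwrite("pics/c9.png",np.hstack([a[:270],b]))
for t in tins(s):
    if t[3][0]<.6 and t[3][1]<-.2: print(*t)
E
```

```text
t 30.98 move [-0.0007  0.0004  0.0571] turn 0.014 F [ 0.3 -0.8  0. ]
[340.6 221. ] 314 [20 19] [ 0.5503 -0.4148]
```

View pics/c9.png

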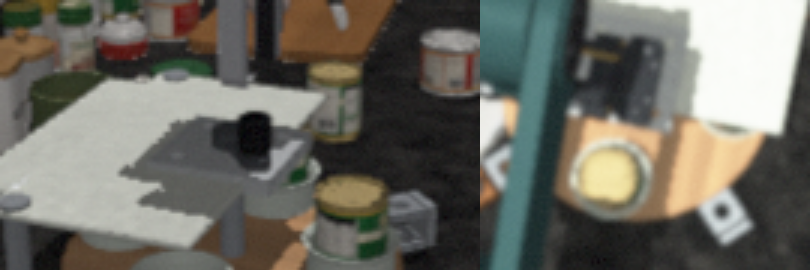

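Converted, 0.02 m is 0.0667, 0.0171 m is 0.057.

Request:
nudge_tcp(steps={"motion":[[0.06,-0.0023,0.0013,0.0667,0],[0.06,0,0,0.0667,0],[0.06,0,0,0.057,0],[0.06,0,0,0,0],[0.06,0,0,0,0],[0.02,0,0,0,0],[0.02,0,0,0,0],[0.02,0,0,0,0],[0.02,0,0,0,0],[0.02,0,0,0,0],[0.02,0,0,0,0]]})

```text
time: 32.0
tool_pos: [0.5593, -0.0255, 0.1526]
ee_rot: [3.141, -0.001, -0.156]
wrist_force: [-0.2, -0.4, 1.7]
width: 0.025
finger_force: 30.0
```

Request:
nudge_tcp(steps={"motion":[[0.02,0,0,-0.0167,0],[0.02,0,0,-0.0167,0],[0.02,0,0,-0.0167,0],[0.02,0,0,-0.0133,0],[0.02,0,0,0,0],[0.02,0,0,0,0]]})

```text
time: 32.5
tool_pos: [0.5591, -0.0255, 0.1706]
ee_rot: [3.141, 0.0, -0.156]
wrist_force: [2.1, -3.4, -7.1]
width: 0.025
finger_force: 30.0
```

```bash
python3 d.py c -0.0325 0.0325 0.1515
```

```text
t 32.5 move [-0.0011 -0.0003  0.0191] turn 0.014 F [ 2.1 -3.4 -7.1]
```

Converted, 0.006 m is 0.02, 0.0059 m is 0.0197.

Request:
nudge_tcp(steps={"motion":[[0.02,-0.0133,0.015,0,0],[0.02,-0.011,0.0167,0,0],[0.02,-0.009,0.018,0,0],[0.02,-0.0063,0.019,0,0],[0.02,-0.004,0.0197,0,0],[0.02,-0.0013,0.02,0,0],[0.02,0.0013,0.02,0,0],[0.02,0.004,0.0197,0,0],[0.02,0.0063,0.019,0,0],[0.02,0.009,0.018,0,0],[0.02,0.011,0.0167,0,0],[0.02,0.0133,0.015,0,0],[0.02,0,0,0,0],[0.02,0,0,0,0],[0.02,0,0,0,0]]})

```text
time: 33.75
tool_pos: [0.5488, -0.0908, 0.1711]
ee_rot: [3.139, 0.001, -0.157]
wrist_force: [-1.1, -1.6, -7.1]
width: 0.0253
finger_force: 30.0
```

```bash
python3 d.py c -0.0325 -0.0325 0.1518
```

```text
t 33.75 move [-0.0019 -0.0014  0.0193] turn 0.013 F [-1.1 -1.6 -7.1]
```

Converted, 0.005 m is 0.0167, 0.004 m is 0.0133.

Request:
nudge_tcp(steps={"motion":[[0.02,-0.0057,-0.0043,0,0],[0.02,0,0,0.0133,0],[0.02,0,0,0.0167,0],[0.02,0,0,0.0167,0],[0.02,0,0,0.0167,0],[0.02,0,0,0,0],[0.02,0,0,0,0]]})

```text
time: 34.33
tool_pos: [0.5476, -0.089, 0.1526]
ee_rot: [3.139, -0.001, -0.157]
wrist_force: [-2.5, -5.3, -3.6]
width: 0.0254
finger_force: 30.0
```

```bash
python3 d.py c -0.0325 -0.0325 0.1518
```

```text
t 34.33 move [-0.0005  0.0002  0.0008] turn 0.013 F [-2.5 -5.3 -3.6]
```

Converted, 0.036 m is 0.12, 0.0061 m is 0.0203.

Request:
nudge_tcp(steps={"motion":[[0.06,0,0,0,0],[0.06,0,0,0,0],[0.06,0,0,0,0],[0.06,0,0,-0.0667,0],[0.06,0,0,-0.1167,0],[0.08,0.0203,0.12,0,0],[0.08,0.0203,0.12,0,0],[0.08,0.0203,0.12,0,0],[0.08,0.0203,0.12,0,0],[0.08,0.0203,0.12,0,0],[0.08,0.0203,0.12,0,0],[0.08,0,0,0,0],[0.08,0,0,0,0]]})

```text
time: 35.42
tool_pos: [0.5504, -0.3081, 0.2069]
ee_rot: [-3.141, -0.001, -0.159]
wrist_force: [0.6, 0.3, 0.3]
width: 0.08
finger_force: 0.0
```

```bash
python3 - <<'E'
from h import *
s=robot.snapshot("top")
for t in tins(s):
    if t[3][0]<.6 and t[3][1]<-.2: print(*t)
for t in sidetins(robot.snapshot("side")): print(*t)
E
python3 d.py 0.5515 -0.418 0.13
```

```text
[293, 200, 17, 7] 69 [ 0.5476 -0.4105]
t 35.52 move [0.0181 0.1107 0.0774] turn 0.015 F [ 0.4  0.6 -0.1]
```

Converted, 0.0367 m is 0.1223, 0.03 m is 0.1.

Request:
nudge_tcp(steps={"motion":[[0.08,0.02,0.1223,0,0],[0.08,0.02,0.1223,0,0],[0.08,0.02,0.1223,0,0],[0.08,0,0,0.1,0],[0.08,0,0,0.1,0],[0.08,0,0,0.0567,0],[0.08,0,0,0,0],[0.08,0,0,0,0],[0.08,0,0,0,0]]})

```text
time: 36.27
tool_pos: [0.5521, -0.4177, 0.1325]
ee_rot: [3.14, -0.003, -0.154]
wrist_force: [0.0, -0.2, 0.8]
width: 0.0805
finger_force: 0.0
```

```bash
python3 d.py 0.5515 -0.418 0.042
```

```text
t 36.27 move [-0.0009  0.0002  0.0905] turn 0.016 F [ 0.  -0.2  0.8]
```

Converted, 0.03 m is 0.1, 0.02 m is 0.0667.

Request:
nudge_tcp(steps={"motion":[[0.08,-0.003,0,0.1,0],[0.08,0,0,0.1,0],[0.08,0,0,0.0667,0],[0.08,0,0,0.035,0],[0.08,0,0,0,0],[0.08,0,0,0,0],[0.05,0,0,0,0],[0.05,0,0,0,0],[0.05,0,0,0,0],[0.05,0,0,0,0],[0.05,0,0,0,0],[0.05,0,0,0,0],[0.05,0,0,0,0]]})

```text
time: 37.35
tool_pos: [0.5505, -0.4187, 0.0412]
ee_rot: [3.14, -0.002, -0.156]
wrist_force: [-0.2, 1.7, 6.4]
width: 0.0565
finger_force: 30.0
```

```bash
python3 d.py c -0.1 0 0.19
```

```text
t 37.35 move [-0.1214 -0.3583 -0.1495] turn 0.014 F [-0.2  1.7  6.4]
```

Request:
nudge_tcp(steps={"motion":[[0.05,0,0,-0.0667,0],[0.05,0,0,-0.1,0],[0.05,0,0,-0.1167,0],[0.05,0,0,-0.1167,0],[0.05,0,0,-0.0967,0],[0.05,-0.1,-0.08,0,0],[0.05,-0.1,-0.08,0,0],[0.05,-0.1,-0.08,0,0],[0.05,-0.1,-0.08,0,0],[0.05,0,-0.1093,0,0],[0.05,0,-0.1093,0,0],[0.05,0,-0.1093,0,0],[0.05,0,-0.1093,0,0],[0.05,0,-0.1093,0,0],[0.05,0,-0.1093,0,0],[0.05,0,-0.1093,0,0],[0.05,0,-0.1093,0,0],[0.05,0,0,0,0],[0.05,0,0,0,0],[0.05,0,0,0,0]]})

```text
time: 39.02
tool_pos: [0.4866, -0.0459, 0.1878]
ee_rot: [3.141, 0.001, -0.156]
wrist_force: [0.7, 0.2, -1.9]
width: 0.0569
finger_force: 30.0
```

```bash
python3 d.py c -0.1 0 0.082
```

```text
t 39.02 move [-0.0005 -0.0002  0.1058] turn 0.014 F [ 0.7  0.2 -1.9]
```

Converted, 0.03 m is 0.1, 0.025 m is 0.0833.

Request:
nudge_tcp(steps={"motion":[[0.05,-0.0017,0,0.0667,0],[0.05,0,0,0.1,0],[0.05,0,0,0.0833,0],[0.05,0,0,0.05,0],[0.05,0,0,0.0333,0],[0.05,0,0,0.02,0],[0.05,0,0,0,0],[0.05,0,0,0,0]]})

```text
time: 39.68
tool_pos: [0.487, -0.0462, 0.0832]
ee_rot: [3.141, -0.001, -0.157]
wrist_force: [-0.2, 0.9, -0.7]
width: 0.057
finger_force: 30.0
```

Request:
nudge_tcp(steps={"motion":[[0.075,0,0,0,0],[0.075,0,0,0,0],[0.075,0,0,0,0],[0.075,0,0,0,0],[0.075,0,0,-0.0667,0],[0.075,0,0,-0.1167,0],[0.075,0,0,-0.1167,0],[0.075,0,0,-0.1233,0],[0.075,0,0,0,0],[0.075,0,0,0,0]]})

```text
time: 40.52
tool_pos: [0.4883, -0.0457, 0.2132]
ee_rot: [3.141, -0.008, -0.156]
wrist_force: [0.0, 0.1, 0.0]
width: 0.0748
finger_force: 0.0
```

```bash
python3 - <<'E'
from h import *
s=robot.snapshot("side"); a=cv2.resize(s["color"][180:300,200:350],None,fx=5,fy=5,interpolation=cv2.INTER_CUBIC)
b=cv2.resize(cv2.imread("pics/top0.png")[225:260,150:200],None,fx=5,fy=5,interpolation=cv2.INTER_CUBIC); a[-175:,:250]=b
cv2.imwrite("pics/c10.png",a)
E
```

```text
(no output)
```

View pics/c10.png

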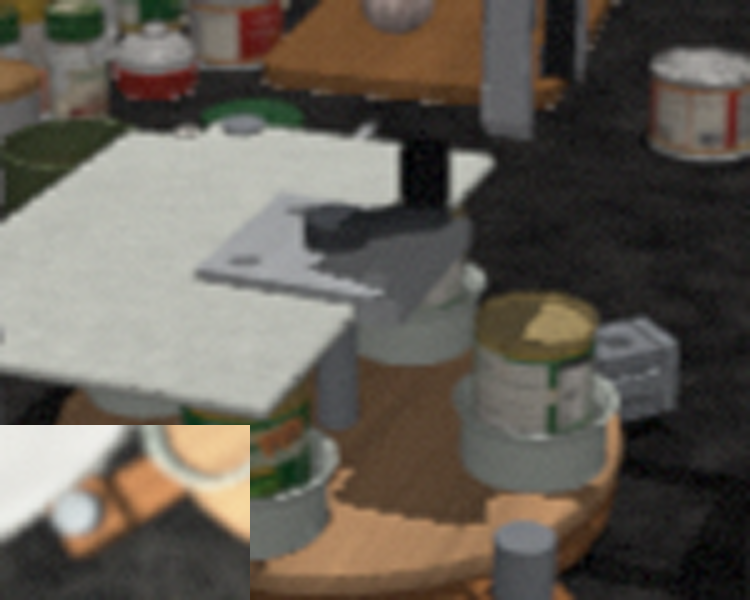

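```bash

python3 - <<'E'
from h import *
a=onz(robot.snapshot("top"),165.4,242.2,.08); b=onz(robot.snapshot("side"),305.2,287.4,.08); print(a,b)
C=np.load("car.npy"); print('parking in car frame',[np.round([np.hypot(*(p[:2]-C[:2])),np.degrees(np.arctan2(*(p[:2]-C[:2])[::-1])-C[2])],4) for p in(a,b)])
E
python3 d.py 0.473 0.089 0.15
python3 d.py c -0.1096 -0.1096 0.15
```

```text
[0.47299559 0.09276092 0.08      ] [0.46897236 0.09968356 0.08      ]
parking in car frame [array([  0.1913, 135.4321]), array([  0.1993, 135.2103])]
t 40.67 move [-0.0334 -0.1306  0.0581] turn 0.014 F [-0.5  1.1 -0.9]
t 40.67 move [-0.0107  0.1098  0.0581] turn 0.014 F [-0.5  1.1 -0.9]
```

Converted, 0.035 m is 0.1167, -0.0328 m is -0.1093.

Request:
nudge_tcp(steps={"motion":[[0.05,-0.0287,-0.1093,0,0],[0.05,-0.0287,-0.1093,0,0],[0.05,-0.0287,-0.1093,0,0],[0.05,-0.0287,-0.1093,0,0],[0.05,0,0,0.1167,0],[0.05,0,0,0.1167,0],[0.05,0,0,0.1,0],[0.05,0,0,0,0],[0.05,0,0,0,0],[0.05,0,0,0,0]]})

```text
time: 41.5
tool_pos: [0.4735, 0.0894, 0.1103]
ee_rot: [-3.142, -0.001, -0.156]
wrist_force: [0.3, 0.9, -0.2]
width: 0.0499
finger_force: 0.0
```

```bash
python3 d.py 0.472 0.090 0.057
python3 - <<'E'
from h import *
s=robot.snapshot("side"); a=cv2.resize(s["color"][210:330,240:390],None,fx=4,fy=4,interpolation=cv2.INTER_CUBIC)
cv2.imwrite("pics/c11.png",a)
o=robot.get_obs(); print(proj(s,o["tool_pos"]), (proj(s,o["tool_pos"])-[240,210])*4)
E
```

```text
t 41.5 move [-0.0016 -0.0004  0.0533] turn 0.014 F [ 0.3  0.9 -0.2]
[303.58564597 270.7980616 ] [254.3425839  243.19224638]
```

View pics/c11.png

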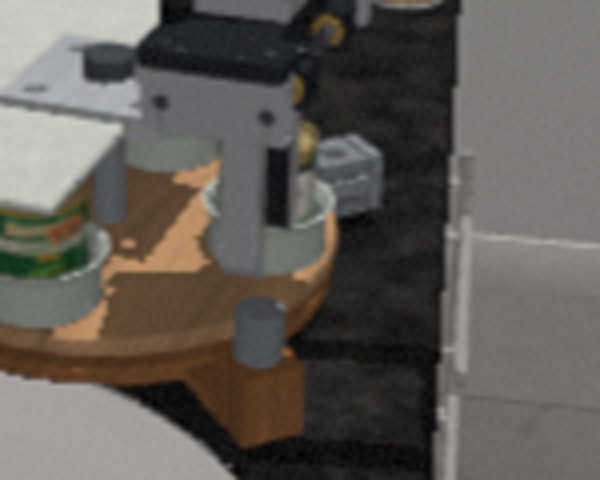

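Converted, 0.02 m is 0.0667, 0.0133 m is 0.0443.

Request:
nudge_tcp(steps={"motion":[[0.07,-0.004,-0.0077,0,0],[0.07,0,0,0,0],[0.07,0,0,0.0667,0],[0.07,0,0,0.0667,0],[0.07,0,0,0.0443,0],[0.07,0,0,0,0],[0.07,0,0,0,0]]})

```text
time: 42.13
tool_pos: [0.4723, 0.0919, 0.0566]
ee_rot: [3.142, -0.0, -0.156]
wrist_force: [-0.2, -0.3, 0.1]
width: 0.0698
finger_force: 0.0
```

```bash
python3 - <<'E'
from h import *
s=robot.snapshot("side"); o=robot.get_obs(); p=o["tool_pos"]; print(p)
for dy in(-.035,.035): print((proj(s,p+[-dy*-.155,dy*.988,0])-[240,210])*4)
print((proj(s,[p[0],p[1],.08])-[240,210])*4)
a=cv2.resize(s["color"][210:330,240:390],None,fx=4,fy=4,interpolation=cv2.INTER_CUBIC); cv2.imwrite("pics/c12.png",a)
E
```

```text
[0.47301956 0.09196065 0.05750745]
[272.58939617 305.33502839]
[233.6222135  375.82539047]
[254.79400484 300.85624635]
```

View pics/c12.png

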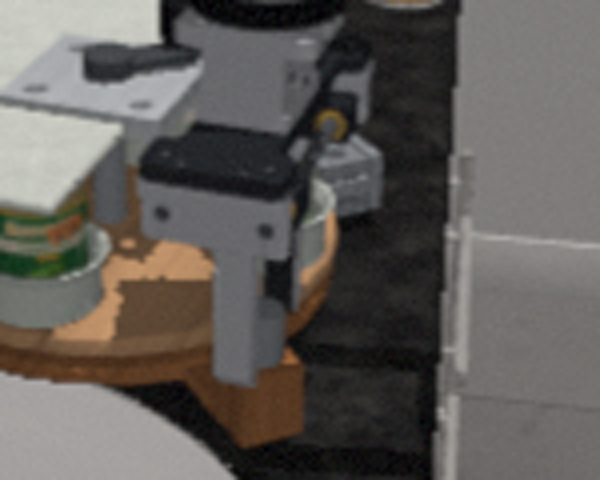

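Converted, -0.0025 m is -0.0083.

Request:
nudge_tcp(steps={"motion":[[0.07,-0.0083,0,0,0],[0.07,0,0,0,0],[0.02,0,0,0,0],[0.02,0,0,0,0],[0.02,0,0,0,0],[0.02,0,0,0,0],[0.02,0,0,0,0],[0.02,0,0,0,0],[0.02,0,0,0,0],[0.02,0,0,0,0]]})

```text
time: 43.02
tool_pos: [0.4698, 0.0928, 0.0562]
ee_rot: [-3.141, -0.0, -0.156]
wrist_force: [0.5, 1.9, 0.7]
width: 0.0249
finger_force: 30.0
```

```bash
python3 d.py c -0.1096 -0.1096 0.12
```

```text
t 43.02 move [ 0.0265  0.2436 -0.064 ] turn 0.014 F [0.5 1.9 0.7]
```

Converted, -0.04 m is -0.1333, 0.0038 m is 0.0127.

Request:
nudge_tcp(steps={"motion":[[0.02,0,0,-0.0333,0],[0.02,0,0,-0.05,0],[0.02,0,0,-0.1,0],[0.02,0,0,-0.1167,0],[0.02,0,0,-0.1333,0],[0.02,0,0,0,0],[0.02,0.0127,0.1163,0,0],[0.02,0.0127,0.1163,0,0],[0.02,0.0127,0.1163,0,0],[0.02,0.0127,0.1163,0,0],[0.02,0.0127,0.1163,0,0],[0.02,0.0127,0.1163,0,0],[0.02,0.0127,0.1163,0,0],[0.02,0,0,0,0],[0.02,0,0,0.1,0],[0.02,0,0,0.1,0],[0.02,0,0,0.04,0],[0.02,0,0,0,0],[0.02,0,0,0,0],[0.02,0,0,0,0]]})

```text
time: 44.68
tool_pos: [0.459, -0.1532, 0.1161]
ee_rot: [3.141, -0.003, -0.156]
wrist_force: [0.1, -0.2, -0.5]
width: 0.0252
finger_force: 30.0
```

```bash
python3 d.py 0.4583 -0.1525 0.105
python3 - <<'E'
from h import *
s=robot.snapshot("side"); a=cv2.resize(s["color"][210:280,285:360],None,fx=6,fy=6,interpolation=cv2.INTER_CUBIC)
s=robot.snapshot("top"); b=cv2.resize(s["color"][215:285,225:285],None,fx=6,fy=6,interpolation=cv2.INTER_CUBIC)
cv2.imwrite("pics/c13.png",np.hstack([a,b][:1]))
E
```

```text
t 44.68 move [-0.0008 -0.0006  0.0111] turn 0.014 F [ 0.1 -0.2 -0.5]
```

View pics/c13.png

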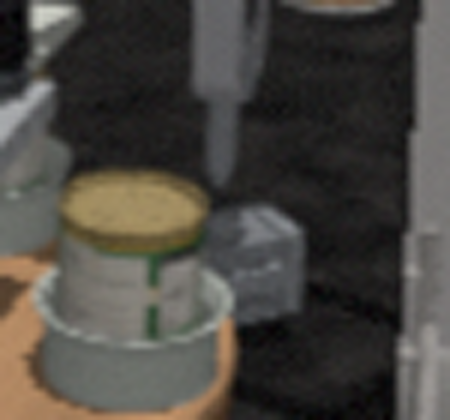

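Converted, 0.01 m is 0.0333, -0.0012 m is -0.004.

Request:
nudge_tcp(steps={"motion":[[0.02,-0.004,0,0.0333,0],[0.02,0,0,0.0233,0],[0.02,0,0,0.0233,0],[0.02,0,0,0.0233,0],[0.02,0,0,0,0],[0.02,0,0,0,0]]})

```text
time: 45.28
tool_pos: [0.4562, -0.1527, 0.0823]
ee_rot: [-3.141, 0.002, -0.156]
wrist_force: [-0.1, 0.5, -1.6]
width: 0.0252
finger_force: 30.0
```

```bash
python3 d.py 0.4583 -0.1525 0.056
```

```text
t 45.28 move [ 0.0021 -0.0005  0.0263] turn 0.014 F [-0.1  0.5 -1.6]
```

Converted, 0.006 m is 0.02, 0.004 m is 0.0133.

Request:
nudge_tcp(steps={"motion":[[0.02,0,0,0.02,0],[0.02,0,0,0.02,0],[0.02,0,0,0.02,0],[0.02,0,0,0.0133,0],[0.02,0,0,0,0],[0.02,0,0,0,0],[0.02,0,0,0,0]]})

```text
time: 45.87
tool_pos: [0.4568, -0.153, 0.0612]
ee_rot: [3.142, 0.0, -0.156]
wrist_force: [-0.6, 0.4, -1.5]
width: 0.0253
finger_force: 30.0
```

```bash
python3 d.py 0.4583 -0.1525 0.056
```

```text
t 45.87 move [ 0.0014 -0.0007  0.0052] turn 0.014 F [-0.6  0.4 -1.5]
```

Converted, 0.003 m is 0.01, 0.0025 m is 0.0083.

Request:
nudge_tcp(steps={"motion":[[0.02,0,0,0.01,0],[0.02,0,0,0.01,0],[0.02,0,0,0.0083,0],[0.02,0,0,0,0],[0.02,0,0,0,0],[0.02,0,0,0,0]]})

```text
time: 46.37
tool_pos: [0.4568, -0.153, 0.0541]
ee_rot: [3.141, -0.0, -0.156]
wrist_force: [-4.3, 1.9, 6.8]
width: 0.0251
finger_force: 30.0
```

```bash
python3 d.py 0.4583 -0.1525 0.0542
```

```text
t 46.37 move [ 0.0014 -0.0007 -0.0001] turn 0.014 F [-4.3  1.9  6.8]
```

Seated with upward contact force. Release, rise, and look.

Converted, -0.035 m is -0.1167, -0.03 m is -0.1.

Request:
nudge_tcp(steps={"motion":[[0.06,0,0,0,0],[0.06,0,0,0,0],[0.06,0,0,0,0],[0.06,0,0,0,0],[0.06,0,0,-0.0333,0],[0.06,0,0,-0.0667,0],[0.06,0,0,-0.1167,0],[0.06,0,0,-0.1167,0],[0.06,0,0,-0.1167,0],[0.06,-0.1,0.0667,-0.0333,0],[0.06,-0.1,0.0667,0,0],[0.06,-0.1,0.0667,0,0],[0.06,-0.1,0.0667,0,0],[0.06,0,0.1,0,0],[0.06,0,0.1,0,0],[0.06,0,0,0,0],[0.06,0,0,0,0],[0.06,0,0,0,0]]})

```text
time: 47.87
tool_pos: [0.3166, -0.2722, 0.198]
ee_rot: [-3.141, -0.0, -0.156]
wrist_force: [-0.3, -0.6, 0.0]
width: 0.06
finger_force: 0.0
```

```bash
python3 - <<'E'
from h import *
s=robot.snapshot("side"); a=cv2.resize(s["color"][185:305,195:345],None,fx=5,fy=5,interpolation=cv2.INTER_CUBIC)
t=robot.snapshot("top"); b=cv2.resize(t["color"][225:265,200:270],None,fx=4,fy=4,interpolation=cv2.INTER_CUBIC); a[-160:,:280]=b
cv2.imwrite("pics/c14.png",a)
print((proj(s,[.4578,-.153,.078])-[195,185])*5,(proj(s,[.4578,-.153,.05])-[195,185])*5)
E
```

```text
[635.94018532 260.28225774] [633.87162248 309.88468806]
```

View pics/c14.png

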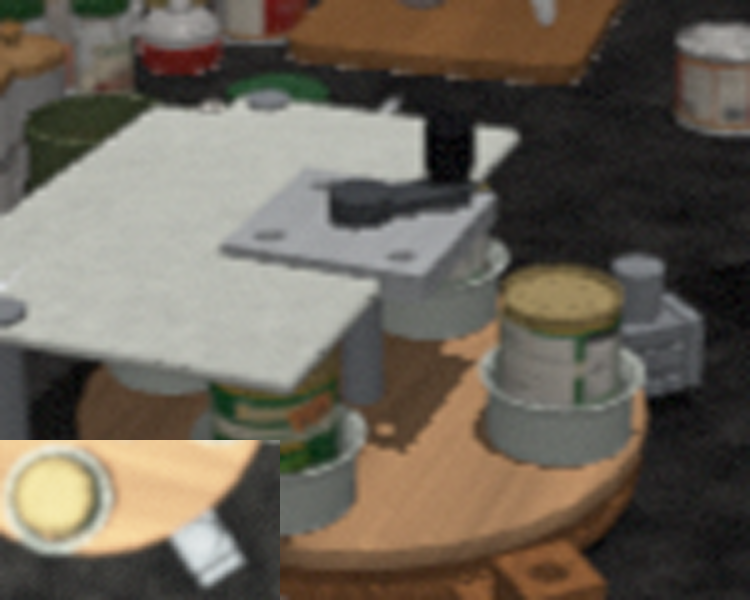

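```bash
python3 -c "
from bench import robot
print(robot.close_job())"
```

```text
the job is handed in; nothing more can be done
None
```

The job is handed in at about 48 s of the 210 s allowed: all four paste tins are in their wells, the carousel is indexed with its lug in the fork and the pin down, and the locking pin is seated through fork and lug. The final camera check agreed; the judging call itself returned no verdict.

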